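Clamp the power adapter down for the drive

ROBOT

A 6-joint arm with a two-finger parallel gripper is mounted at the origin on a cart in front of the work surface, level with it; the furniture and walls round the work are solid. World frame = base frame: x ahead of the robot, y to its left, z up, the work surface at z = 0. Lengths are in mm, angles in rad, forces in N, time in s.
With the tool pointing down it reaches from about 375 to 900 mm from the base axis. Payload 3.1 kg.
Tool frame: the origin (TCP) lies at the very end of the fingers, on their centre line; the grasp point (between the pads) lies arm.pinch_z behind it (arm.pinch_z is the distance from the TCP to the grasp point, in mm); x points along the fingers, y is the direction in which the jaws open and shut, and the axes are right-handed (so a half turn about x gives the same grasp; the last joint's range is limited). The gripper opens to 87 mm and grips with 3 to 60 N. Pads are 19 mm wide; open, the fingers measure 117 mm over their backs; the gripper's body (75 mm by 190 mm) begins 51 mm behind the grasp point.
Start: joints at [-1.331, 0.527, 1.433, -0, 1.181, -0.178], TCP at [254.185, -570.953, 222.548] pointing down, gripper open.
Joint ranges: [-3.08, 3.08], [-0.75, 2.2], [0.22, 2.44], [-1.43, 4.57], [0, 2.65], [-2.85, 2.85]. Speed limits (rad/s): [2.79, 2.79, 3.14, 3.14, 3.14, 3.14].

INTERFACE

Orientations are given as [roll, pitch, yaw] about the fixed x, y, z axes, in that order (R = Rz(yaw) Ry(pitch) Rx(roll)).
In Python, from cell import arm gives the robot as it stands.
- The arm moves only by the shell command python3 -m crank 'ROWS' [OPENING] [FORCE]. ROWS is JSON, one flat list of numbers, 6 for each row, row after row: the shift along the world's x, y, z in cm, then the turn, a rotation vector about the world's x, y, z in rad. A call has 1 to 8 rows; each row shifts and turns the commanded pose from where the row before left it; what a row does not reach is not made up. A row lasts 1/12 s, in which the tool goes at most 41.7 mm and 7.16 degrees, less where a joint would pass 70% of its speed; a pose out of reach is approached as far as the arm can. A call with a gripper value outside its range is refused whole. OPENING is the opening, from 0 (shut) to 1 (fully open), set as the call begins (- or left out, the last holds). The fingers move at their own pace and stop on an object; FORCE is the grip in N (left out, the last holds). Time passes only in rows, so rows that do not move let the fingers close. It gives the time, the measured TCP pose, the force and the opening at its end, in the units of the state.
- arm.get_state(): the state, without advancing time (a new reading comes with each control period).
- arm.capture(name): name is "scene" or "top" or "wrist"; returns a dict with "color" (420x560x3 uint8, blue, green, red), "fx", "fy", "cx", "cy" (pixels), "k1" (the pictures are not rectified: a ray, as slopes to the right and down, at radius r is drawn at 1 + k1 r^2 times it, then the intrinsics apply), "extrinsics" (4x4, takes a point from world to camera coordinates). Camera axes: x right, y down, z forward; pixel columns grow to the right and rows downward; lengths in mm; the calibration is good to about 2 mm. A picture is of the moment at which its call begins. There is no depth.
- arm.finish_job(): hands the job in, once; it reports no verdict.
The state is a dict: "t": time; "qpos": joint angles; "joint_velocities": joint speeds; "effort": joint torques, N m; "position": TCP position; "eef_rot": TCP orientation; "ft_force": force on the tool from outside, world axes, zero at the start; "moment": the same for the moment, N m; "gripper_width": opening from 0.0 (shut) to 1.0 (fully open).
Only numpy, scipy, OpenCV 4.12 (cv2) and the standard library are available. Lean on these libraries where they do the work, as an engineer would, in place of code of your own. Each camera call takes 0.05 s, during which the arm holds its last target. There are 200 camera calls.

TASK

The mains adapter lies in its cradle and must be clamped down before the bus drives off. While the cam lever still stands up, turn the thumb nut clockwise until its pointer lines up with the small index tab on the clamp bar, so that the lock force will be right; then flip the lever over and down as far as it goes, so that the pad holds the adapter. Leave the adapter lying in its cradle and do not disturb the things around.

Things in the scene. Friction and masses are not known exactly. Their poses are not given: they have to be found in the camera images.
- clamp: Grey metal hold-down cam clamp, fixed, 220 mm long, 136 wide. Origin on the worktop under the nut's axis and the cradle's middle; z up, x along the clamp bar from nut to lever, y across. Cradle: plate 8 mm thick with low lips. Pedestal 36 mm wide, centred at x = 101 mm. Clamp bar 30 mm wide, x = -20 to 132 mm, top face at z = 86 mm (sinks 4 mm as the lever closes).
- nut (a joint): Thumb nut's angle (rad) about the vertical axis through the clamp's origin, growing clockwise from above; range -2.6 to 1.0. At 0 the pointer is at the index tab (right setting); it starts at -2.0 to -1.0 (too loose). It stays at its height and drives the pad below, 2 mm down per rad clockwise. Stiff (0.05 N m): stays where left.
- nut_grip (a point): Middle of the nut's grip: a black upright bar 40 mm long, 12 thick, 26 high (z = 93 to 119 mm over the worktop), pinched across its thickness. This point is on the nut's axis at z = 108 mm; its x axis points along the bar to the pointer, z up. Below the bar is a round collar, 32 mm diameter, on the clamp bar.
- nut_pointer (a point): Tip of the nut's pointer, a 6 mm wide beak at one end of the grip bar, 28 mm from the nut's axis.
- index_tab (a point): Top of the fixed mark for the pointer: a dark tab 8 x 5 x 6 mm on the clamp bar, 31 mm from the nut's axis on the side of the lever, top at z = 91 mm.
- lever (a joint): Cam lever's angle (rad): 0 stands up (80 deg above level, leaning a little away from the nut); 1.31 is fully over and down at its stop, pointing away from the nut along the clamp's x, 5 deg above level. Starts at 0 to 0.15. Stiff (0.13 N m, about 2 N at its end; up to 0.2 N m as the cam loads the pad); stays where left. Closing lowers bar, nut and pad 4 mm.
- lever_pivot (a point): Lever's pivot: 115 mm from the nut's axis along the clamp's x, 100 mm above the worktop; the pivot axis is level, along the clamp's y.
- lever_end (a point): Free end of the lever, 78 mm from the pivot. The lever is 22 mm wide and 11 mm thick at its black grip (from 44 to 78 mm from the pivot), 20 x 8 mm nearer the pivot, with two 25 mm round cams at the pivot.
- pad: Black rubber pad of 24 mm diameter under the clamp bar, right below the nut, sprung (4 N per mm). Origin at the clamp's origin with the nut at 0 and the lever open; then the pad's underside is 0.5 mm above the adapter. With the nut at 0 and the lever closed it presses the adapter with about 13 N.
- adapter: Black mains adapter brick 57 x 120 x 35 mm, loose in the cradle under the pad, its long side across the clamp bar. Origin at the centre of its underside, 8 mm above the worktop.
- label_roll: Roll of labels, 69 mm diameter, 30 mm high (bystander). Origin at the centre of its underside.
- swab_box: Small carton 52 x 60 x 57 mm (bystander). Origin at the centre of its underside.
- tape_roll: Roll of tape, 94 mm diameter, 25 mm high (bystander). Origin at the centre of its underside.
Things that resemble listed ones, but are neither listed nor needed, are in the scene too. Of the things that look like the clamp, the larger one is meant.

How it is judged (in metres and radians):
On the way, in this order (a step that is already met when the one before it is completed fails the run):
1. the nut is set with its pointer at the index tab (within 0.3 rad) while the lever still stands up (below 0.4 rad) (value of joint nut between -0.3 and 0.3 rad and value of joint lever below 0.4 rad), for 0.2 s.
2. the lever is flipped down (above 1.22 rad) and the pad presses the adapter with 8 to 20 N (value of joint nut between -0.3 and 0.3 rad and value of joint lever above 1.22 rad and contact force between pad and adapter between 8 and 20 N), for 0.2 s.
At the end, for the whole second after the job is handed in: The nut's pointer is within 0.3 rad of the index tab, the lever is down (above 1.22 of 1.31 rad) and at rest, the pad presses the adapter with 8 to 20 N, and the adapter lies flat in its cradle (within 6 mm of the cradle's centre, tilted less than 0.06 rad) (all of step 2 and z of adapter in the frame of clamp between 0.005 and 0.011 m and horizontal distance between adapter and clamp below 0.006 m and angle between adapter's own z axis and vertical below 0.06 rad and velocity of joint lever between -0.05 and 0.05 rad/s); the robot touches nothing.
It fails at once if a bystander (label roll, swab box, tape roll) is moved more than 20 mm (distance of any of label_roll, swab_box, tape_roll from where it was at the start of the episode above 0.02 m).
It fails at once if the adapter is shifted more than 10 mm (distance of adapter from where it was at the start of the episode above 0.01 m).
It also fails if it takes over 64 s, if anything falls off the work surface, if the arm or the gripper's body presses on something with over 40 N, if the wrist force passes 120 N, or if a joint passes its speed limit or range.

## Working session

There is one attempt and no reset: what is moved stays moved. The work goes in short steps, Python scripts to look and compute and a shell command to move; the robot and the scene stay as the last step left them, time stands still between calls to the robot, and variables do not carry over. Pictures are saved under pics/ and viewed, about 8 in all and at most 12, crops included, and the job is handed in when it is done.

```bash
ls; mkdir -p pics
cat > h.py <<'E'
import numpy as np, cv2
from cell import arm
def cap(n,f=None):
    c=arm.capture(n)
    if f: cv2.imwrite('pics/'+f,c['color'])
    return c
def ray(c,u,v):
    E=np.array(c['extrinsics']);x=(u-c['cx'])/c['fx'];y=(v-c['cy'])/c['fy']
    rd=np.hypot(x,y);r=rd
    for _ in range(20): r=rd/(1+c['k1']*r*r)
    s=r/rd if rd>0 else 1
    R=E[:3,:3];return -R.T@E[:3,3], R.T@np.array([x*s,y*s,1])
def onz(c,u,v,z):
    o,d=ray(c,u,v);return o+d*(z-o[2])/d[2]
def proj(c,p):
    E=np.array(c['extrinsics']);q=E[:3,:3]@np.array(p)+E[:3,3];x,y=q[:2]/q[2];k=1+c['k1']*(x*x+y*y)
    return np.array([c['fx']*x*k+c['cx'],c['fy']*y*k+c['cy']])
E
python3 - <<'E'
from h import *
import pickle
a=cap('top','top0.png');b=cap('scene','scene0.png')
pickle.dump((a,b),open('c0.pkl','wb'))
for c in(a,b): o,d=ray(c,c['cx'],c['cy']);print(o.round(),d.round(2),c['fx'],c['k1'])
print(arm.get_state(),arm.pinch_z)
E
```

```text
pics
[ 156.  156. 1400.] [ 0.29 -0.11 -0.95] 505.5877698000498 -0.04980963324339102
[-172.  440. 1148.] [ 0.54 -0.33 -0.77] 444.4887314114753 -0.13597389960191716
{'t': 0.1, 'qpos': array([-1.33048116e+00,  5.28389658e-01,  1.43376443e+00, -2.19958903e-05,
        1.18140401e+00, -1.78472457e-01]), 'joint_velocities': array([-8.12657873e-04, -1.70037918e-03, -3.15779710e-03, -1.74819826e-03,
        1.36744200e-03,  8.46706880e-05]), 'effort': array([-6.44320717e-04, -4.40986276e+01, -1.77151108e+01,  6.34589698e-02,
        5.33910154e-02, -4.65954827e-05]), 'position': array([ 254.03612965, -570.32405449,  221.66247802]), 'eef_rot': array([-1.73892397,  1.56883078,  1.82146468]), 'ft_force': array([-0.56474207, -0.02389423,  0.75299499]), 'moment': array([0.05059062, 0.03622744, 0.04135975]), 'gripper_width': 1.0010502248604851} 18.700000000000003
```

View pics/top0.png

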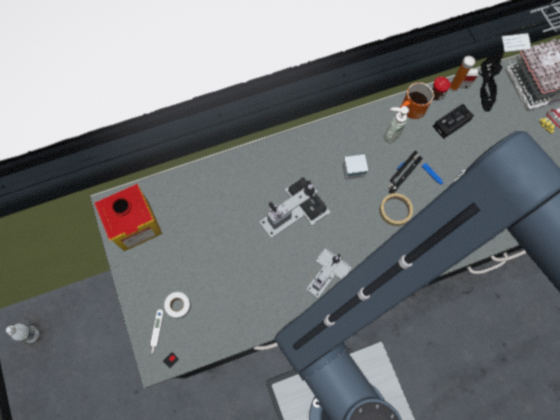

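View pics/scene0.png

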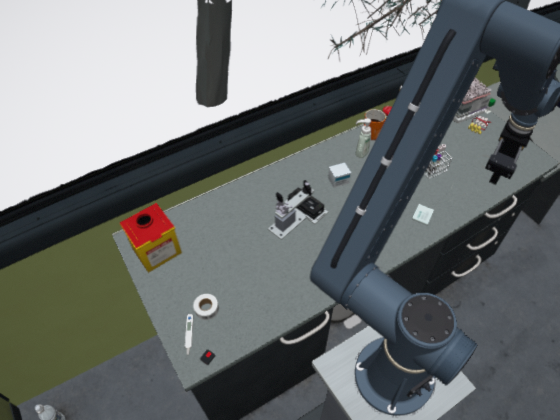

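The large clamp is at about (295,207) in the top view with the adapter at (305,198). In the scene view it is at about (297,210). The decoy at (328,270) in the top view is smaller. I'll enlarge both.

Run:
```python
from h import *
import pickle
a,b=pickle.load(open('c0.pkl','rb'))
A=cv2.resize(a['color'][165:245,250:340],None,fx=4.4,fy=4.4,interpolation=cv2.INTER_CUBIC)
B=cv2.resize(b['color'][165:245,255:345],None,fx=4.4,fy=4.4,interpolation=cv2.INTER_CUBIC)
cv2.imwrite('pics/z0.png',np.hstack([A,B]));print(A.shape)
for n,u,v in(('foot lever end',268,231),('nut',309,188)):print(n,onz(a,u,v,0).round(),onz(a,u,v,110).round())
```

```text
(352, 396, 3)
foot lever end [550.  21.   0.] [519.  32. 110.]
nut [ 633. -139.    0.] [ 595. -116.  110.]
```

View pics/z0.png

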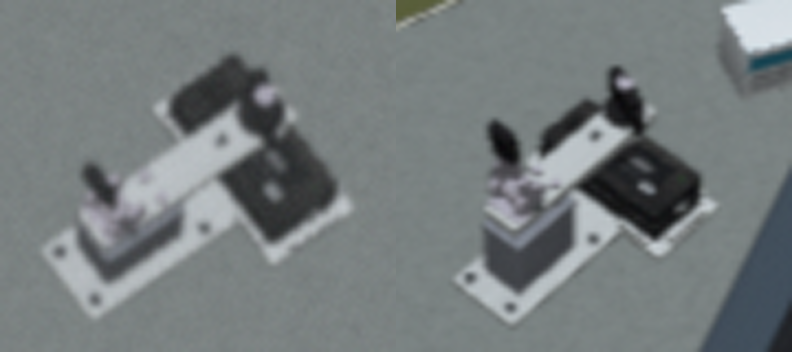

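The nut is at crop (263,100), the index tab at (222,139), and the lever grip at (100,180), standing up. In the right crop they are at (231,98), (200,135) and (107,140). I'll triangulate from these.

```bash
cat >> h.py <<'E'
def tri(c1,p1,c2,p2):
    o1,d1=ray(c1,*p1);o2,d2=ray(c2,*p2)
    s=np.linalg.lstsq(np.c_[d1,-d2],o2-o1,rcond=None)[0]
    a,b=o1+s[0]*d1,o2+s[1]*d2
    return (a+b)/2,np.linalg.norm(a-b)
E
python3 - <<'E'
from h import *
import pickle
a,b=pickle.load(open('c0.pkl','rb'))
A=lambda x,y:(250+(x+.5)/4.4-.5,165+(y+.5)/4.4-.5); B=lambda x,y:(255+(x+.5)/4.4-.5,165+(y+.5)/4.4-.5)
P={'nut':((263,100),(231,98)),'tab':((222,139),(200,135)),'lever':((90,172),(102,128)),'cornerL':((41,250),(59,281)),'cornerB':((96,318),(117,324)),'cradR':((350,208),(320,207)),'cradB':((274,262),(263,255)),'holeL':((60,252),(74,278)),'holeB':((95,299),(115,306)),'holeR':((204,228),(197,239))}
for k,(p,q) in P.items():
    X,e=tri(a,A(*p),b,B(*q));print(k,X.round(1),'gap',round(e,1),'on z0',onz(a,*A(*p),5).round(1)[:2],onz(b,*B(*q),5).round(1)[:2])
t=onz(a,*A(222,139),91);n=onz(a,*A(263,105),108);print(t,n,onz(b,*B(200,135),91),onz(b,*B(231,100),108))
E
```

```text
nut [ 601.2 -121.6   95.3] gap 1.8 on z0 [ 632.7 -140.1] [ 666.9 -170.5]
tab [589.8 -88.8  85.3] gap 0.4 on z0 [ 616.1 -104. ] [ 647.5 -128.6]
lever [568.3   6.6 171.6] gap 1.6 on z0 [624.7 -13. ] [693.9 -67.9]
cornerL [585.   35.6   3.6] gap 0.8 on z0 [584.8  36.1] [583.8  35.8]
cornerB [529.9  18.5   2.1] gap 1.5 on z0 [528.7  18.2] [528.6  20.1]
cradR [ 541.7 -167.     2. ] gap 1.2 on z0 [ 541.3 -165.9] [ 539.5 -165.9]
cradB [ 524.4 -104.3    4.9] gap 1.1 on z0 [ 523.9 -104.7] [ 524.7 -103.8]
holeL [579.   25.3   6.5] gap 1.0 on z0 [579.2  24.8] [580.4  25.2]
holeB [539.5  15.   10.4] gap 0.1 on z0 [541.   14.4] [543.  13.]
holeR [561.  -69.5   8. ] gap 0.2 on z0 [561.8 -70. ] [563.  -70.7]
[587.78703665 -87.93557172  91.        ] [ 594.39490966 -116.96617162  108.        ] [585.83168591 -85.84915504  91.        ] [ 589.70199972 -114.43426906  108.        ]
```

```bash
cat >> h.py <<'E'
from scipy.spatial.transform import Rotation as Ro
O=np.array([598,-117.]);ux=np.array([-.276,.961]);uy=np.array([-.961,-.276])
def W(x,y,z): return np.r_[O+x*ux+y*uy,z]
def st():
    s=arm.get_state();R=Ro.from_euler('xyz',s['eef_rot']).as_matrix()
    print('t',round(s['t'],2),'pos',s['position'].round(1),'q',s['qpos'].round(2),'F',s['ft_force'].round(1),'w',round(s['gripper_width'],3));print('toolx',R[:,0].round(3),'tooly',R[:,1].round(3),'yaw_y',round(np.degrees(np.arctan2(R[1,1],R[0,1])),1))
    return s,R
E
python3 - <<'E'
from h import *
import pickle
a,b=pickle.load(open('c0.pkl','rb'))
s,R=st()
c=cap('wrist');E=np.array(c['extrinsics']);o,d=ray(c,c['cx'],c['cy'])
print('cam in tool',(R.T@(o-s['position'])).round(1),(R.T@d).round(3),c['fx'])
for u,v in((398,130),(418,95),(356,165),(398,205),(405,170)):print(onz(a,u,v,0).round())
E
```

```text
t 0.1 pos [ 254.  -570.3  221.7] q [-1.33  0.53  1.43 -0.    1.18 -0.18] F [-0.6 -0.   0.8] w 1.001
toolx [-0.     0.002 -1.   ] tooly [ 0.407 -0.914 -0.002] yaw_y -66.0
cam in tool [-163.    -0.5  -67.4] [0.969 0.    0.248] 291.35368779158506
[ 717. -471.    0.]
[ 809. -585.   -0.]
[ 653. -300.    0.]
[ 492. -366.    0.]
[ 587. -434.    0.]
```

```bash
python3 -m crank '[2.15,2.83,0,0,0,0,2.15,2.83,0,0,0,0,2.15,2.83,0,0,0,0,2.15,2.83,0,0,0,0,2.15,2.83,0,0,0,0,2.15,2.83,0,0,0,0,2.15,2.83,0,0,0,0,2.15,2.83,0,0,0,0]' 1 && python3 -m crank '[2.15,2.83,0,0,0,0,2.15,2.83,0,0,0,0,2.15,2.83,0,0,0,0,2.15,2.83,0,0,0,0,2.15,2.83,0,0,0,0,2.15,2.83,0,0,0,0,2.15,2.83,0,0,0,0,2.15,2.83,0,0,0,0]' 1; python3 -m crank '[0,0,0,0,0,0,0,0,0,0,0,0,0,0,0,0,0,0]'
python3 - <<'E'
from h import *
import pickle
st();c=cap('wrist','w1.png');pickle.dump(c,open('w1.pkl','wb'))
for n,p in (('nut',W(0,0,119)),('tab',W(31,0,91)),('piv',W(115,0,100))):print(n,proj(c,p).round())
E
```

```text
t: 0.82
position: [426.8, -342.9, 222.4]
eef_rot: [-1.419, 1.57, 2.141]
ft_force: [-0.2, -0.3, 0.0]
gripper_width: 0.998
t: 1.48
position: [598.8, -116.4, 222.3]
eef_rot: [-0.65, 1.57, 2.911]
ft_force: [0.5, -0.4, -0.5]
gripper_width: 1.0
t: 1.73
position: [597.6, -118.1, 222.1]
eef_rot: [-0.362, 1.569, -3.084]
ft_force: [-1.3, -0.4, 0.0]
gripper_width: 1.0
t 1.73 pos [ 597.6 -118.1  222.1] q [-0.38  0.51  1.47 -0.    1.16  0.77] F [-1.3 -0.4  0. ] w 1.0
toolx [-0.001 -0.    -1.   ] tooly [ 0.407 -0.913 -0.001] yaw_y -66.0
nut [279. 204.]
tab [250. 194.]
piv [166. 184.]
```

View pics/w1.png

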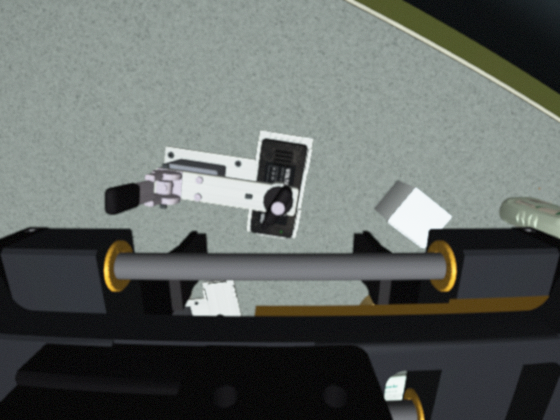

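The wrist view shows the nut at about (280,200) (predicted 279,204), the tab at (249,196), the pivot at (165,186) and the lever grip at (122,198). I'll enlarge the nut.

Run:
```python
from h import *
import pickle
c=pickle.load(open('w1.pkl','rb'))
im=c['color'][175:225,230:310]
im=cv2.convertScaleAbs(im,alpha=1.8,beta=10)
cv2.imwrite('pics/z1.png',cv2.resize(im,None,fx=9,fy=9,interpolation=cv2.INTER_CUBIC))
```

```text
(no output)
```

View pics/z1.png

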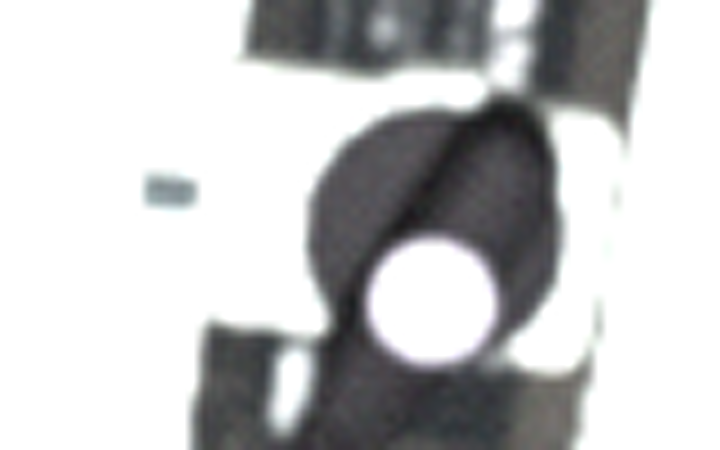

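Run:
```python
from h import *
import pickle
c=pickle.load(open('w1.pkl','rb'))
im=c['color'][180:235,240:320]
im=(255*(im/255.)**.5).astype('uint8')
cv2.imwrite('pics/z2.png',cv2.resize(im,None,fx=9,fy=9,interpolation=cv2.INTER_CUBIC))
for z in (93,108,119,125,130):print(z,[((proj(c,W(x,y,z))-[240,180])*9).round() for x,y in((0,0),(31,0))])
for an in(-1,-1.3,-1.6):
  d=np.array([np.cos(-an),np.sin(-an)]);print(an,[((proj(c,W(*(r*d),z))-[240,180])*9).round() for r,z in((20,119),(-20,119),(28,108),(-20,93))])
```

```text
93 [array([354., 162.]), array([ 84., 125.])]
108 [array([354., 193.]), array([ 70., 154.])]
119 [array([354., 218.]), array([ 59., 178.])]
125 [array([354., 232.]), array([ 53., 191.])]
130 [array([354., 245.]), array([ 47., 203.])]
-1 [array([231., 357.]), array([480.,  76.]), array([189., 380.]), array([470.,  31.])]
-1.3 [array([279., 385.]), array([431.,  45.]), array([253., 418.]), array([425.,   4.])]
-1.6 [array([333., 399.]), array([375.,  30.]), array([326., 436.]), array([374., -10.])]
```

View pics/z2.png

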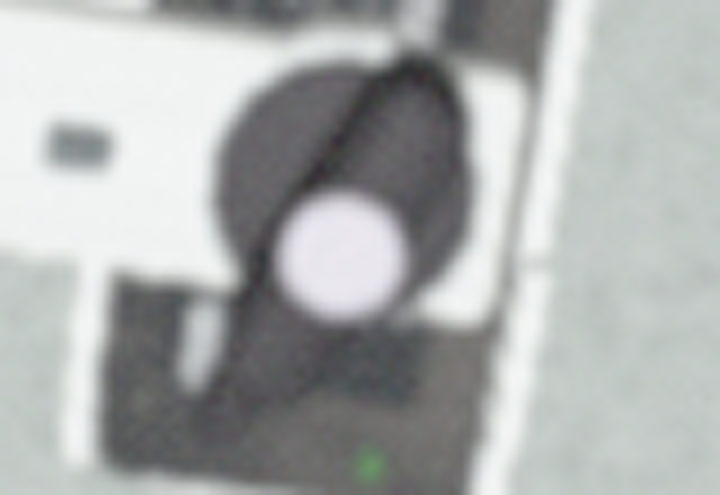

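The nut bar reads about -1.15 rad: the pointer tip is near crop (205,410) and the far end near (425,70). The collar sits about 3 mm from my estimate, so the nut axis is at about (595.5,-117). I'll turn the jaws by -0.56 rad and descend above the collar.

```bash
python3 -m crank '[-0.2,0.1,0,0,0,-0.112,0,0,0,0,0,-0.112,0,0,0,0,0,-0.112,0,0,0,0,0,-0.112,0,0,0,0,0,-0.112,0,0,-2.5,0,0,0,0,0,-2.5,0,0,0,0,0,-2.5,0,0,0]' 0.6; python3 -m crank '[0,0,-2,0,0,0,0,0,-1.6,0,0,0,0,0,-1,0,0,0,0,0,-0.5,0,0,0,0,0,0,0,0,0,0,0,0,0,0,0]';python3 - <<'E'
from h import *
import pickle
st();c=cap('wrist','w2.png');pickle.dump(c,open('w2.pkl','wb'))
cv2.imwrite('pics/z3.png',cv2.resize((255*(c['color'][150:330,150:410]/255.)**.6).astype('uint8'),None,fx=3,fy=3,interpolation=cv2.INTER_CUBIC))
E
```

```text
t: 2.45
position: [595.7, -119.1, 147.5]
eef_rot: [2.75, 1.569, -0.535]
ft_force: [0.3, 0.3, -0.2]
gripper_width: 0.61
t: 2.95
position: [596.5, -117.9, 97.1]
eef_rot: [2.875, 1.57, -0.408]
ft_force: [-0.3, 0.4, 1.1]
gripper_width: 0.6
t 2.95 pos [ 596.5 -117.9   97.1] q [-0.38  0.67  1.58 -0.    0.89  1.33] F [-0.3  0.4  1.1] w 0.6
toolx [ 0.001 -0.    -1.   ] tooly [-0.142 -0.99   0.   ] yaw_y -98.1
```

View pics/z3.png

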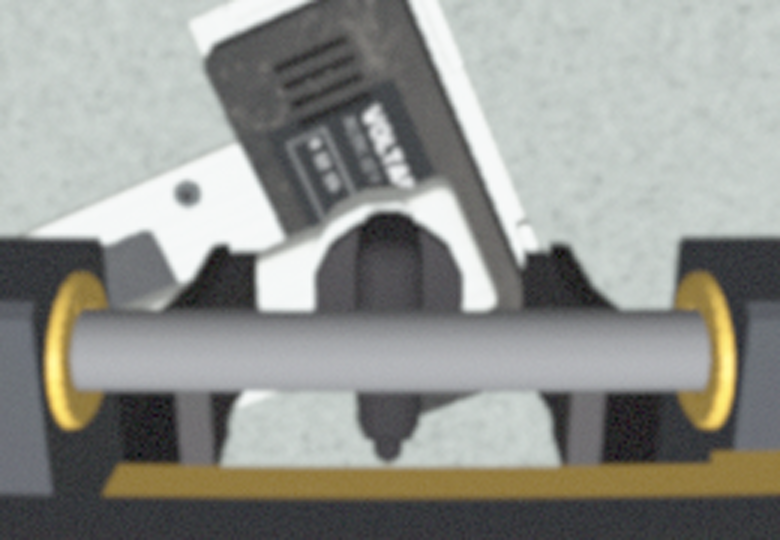

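The bar is square to the jaws and centred between them at x≈389, with the pointer at (388,450). I'll grip and turn clockwise 1.15 rad.

```bash
python3 -m crank '[0,0,0,0,0,0,0,0,0,0,0,0,0,0,0,0,0,0,0,0,0,0,0,0,0,0,0,0,0,0,0,0,0,0,0,0]' 0 25; python3 -m crank '[0,0,0,0,0,-0.1,0,0,0,0,0,-0.1,0,0,0,0,0,-0.1,0,0,0,0,0,-0.1,0,0,0,0,0,-0.1,0,0,0,0,0,-0.1]'; python3 -m crank '[0,0,0,0,0,-0.1,0,0,0,0,0,-0.1,0,0,0,0,0,-0.1,0,0,0,0,0,-0.1,0,0,0,0,0,-0.1,0,0,0,0,0,-0.05,0,0,0,0,0,0,0,0,0,0,0,0]';python3 -m crank '[0,0,0,0,0,0,0,0,0,0,0,0,0,0,0,0,0,0]'
python3 - <<'E'
from h import *
st();c=cap('wrist','w3.png')
cv2.imwrite('pics/z4.png',cv2.resize((255*(c['color'][150:330,120:440]/255.)**.6).astype('uint8'),None,fx=2.4,fy=2.4,interpolation=cv2.INTER_CUBIC))
E
```

```text
t: 3.5
position: [596.2, -117.1, 96.7]
eef_rot: [2.767, 1.571, -0.515]
ft_force: [-0.0, 0.2, 0.0]
gripper_width: 0.234
t: 4.0
position: [595.6, -118.2, 96.6]
eef_rot: [1.711, 1.569, -2.176]
ft_force: [-1.4, -2.6, 0.2]
gripper_width: 0.136
t: 4.67
position: [594.9, -118.5, 96.6]
eef_rot: [1.933, 1.567, -2.499]
ft_force: [-3.3, -4.3, 1.4]
gripper_width: 0.131
t: 4.92
position: [594.9, -118.5, 96.5]
eef_rot: [1.922, 1.567, -2.51]
ft_force: [-3.4, -4.7, 1.3]
gripper_width: 0.138
t 4.92 pos [ 594.9 -118.5   96.5] q [-0.38  0.67  1.58 -0.    0.9   2.48] F [-3.4 -4.7  1.3] w 0.138
toolx [-0.003 -0.002 -1.   ] tooly [-0.961 -0.277  0.003] yaw_y -163.9
```

View pics/z4.png

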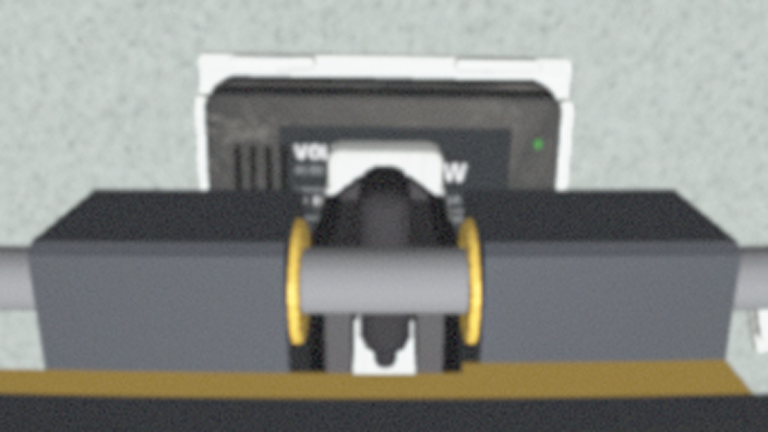

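The bar now lies along the clamp, with its pointer at (388,360) toward the lever and a jaw width of 12 mm. I'll release, rise and check the pointer against the tab.

```bash
python3 -m crank '[0,0,0,0,0,0,0,0,0,0,0,0,0,0,0,0,0,0,0,0,0,0,0,0]' 0.5; python3 -m crank '[0,0,2,0,0,0,0,0,3,0,0,0,0,0,3,0,0,0,0,0,3,0,0,0,0,0,3,0,0,0,0,0,0,0,0,0,0,0,0,0,0,0]'
python3 - <<'E'
from h import *
import pickle
st();c=cap('wrist','w4.png');pickle.dump(c,open('w4.pkl','wb'))
cv2.imwrite('pics/z5.png',cv2.resize((255*(c['color'][110:330,120:440]/255.)**.6).astype('uint8'),None,fx=2.4,fy=2.4,interpolation=cv2.INTER_CUBIC))
print([((proj(c,W(x,0,z))-[120,110])*2.4).round() for x,z in((0,93),(31,91),(115,100),(130,177))])
E
```

```text
t: 5.3
position: [596.4, -116.9, 96.5]
eef_rot: [-1.373, 1.57, 0.477]
ft_force: [0.6, -1.0, 0.2]
gripper_width: 0.353
t: 5.88
position: [597.6, -117.3, 238.9]
eef_rot: [-2.196, 1.565, -0.345]
ft_force: [0.7, -0.3, -0.5]
gripper_width: 0.502
t 5.88 pos [ 597.6 -117.3  238.9] q [-0.38  0.49  1.46  0.    1.19  2.48] F [ 0.7 -0.3 -0.5] w 0.502
toolx [ 0.005 -0.002 -1.   ] tooly [-0.961 -0.276 -0.004] yaw_y -164.0
[array([383., 206.]), array([383., 270.]), array([383., 441.]), array([382., 580.])]
```

View pics/z5.png

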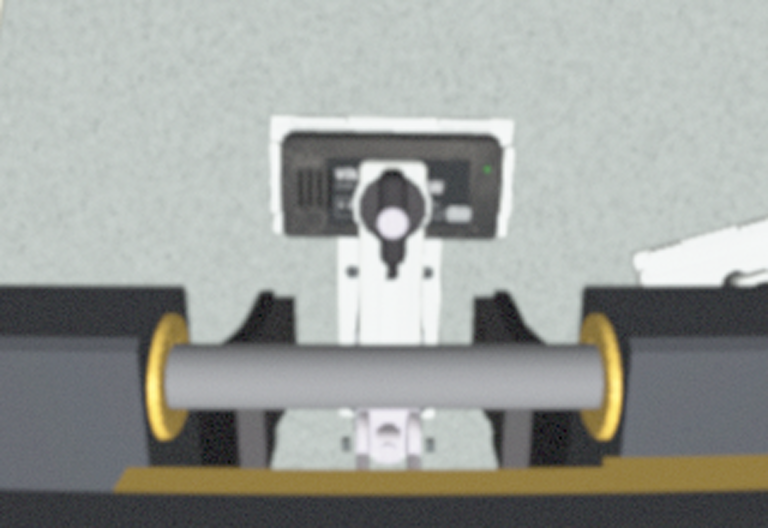

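The pointer is at the tab at (392,270), so the nut is at about 0. The centre line is about 3 mm off the prediction, which puts the origin near (594.5,-118). I'll close the fingers and go to the nut side of the lever (clamp x≈95, z≈160).

```bash
python3 -m crank '[-0.97,3.02,0,0,0,0,-0.97,3.02,0,0,0,0,-0.97,3.02,0,0,0,0,0,0,0,0,0,0,0,0,-2.6,0,0,0,0,0,-2.6,0,0,0,0,0,-2.6,0,0,0,0,0,0,0,0,0]' 0 25; python3 -m crank '[0,0,0,0,0,0,0,0,0,0,0,0]'
python3 - <<'E'
from h import *
s,R=st();O2=np.array([594.5,-118]);d=s['position'][:2]-O2;print('clamp xy',d@ux,d@uy)
a=cap('top');b=cap('scene')
A=cv2.resize(a['color'][150:250,230:340],None,fx=3.6,fy=3.6,interpolation=cv2.INTER_CUBIC);B=cv2.resize(b['color'][150:250,240:350],None,fx=3.6,fy=3.6,interpolation=cv2.INTER_CUBIC)
cv2.imwrite('pics/z6.png',np.hstack([A,B]))
E
```

```text
t: 6.6
position: [562.2, -25.4, 152.4]
eef_rot: [1.05, 1.557, 2.9]
ft_force: [-2.6, -0.4, -1.3]
gripper_width: 0.028
t: 6.77
position: [567.4, -26.8, 158.6]
eef_rot: [1.266, 1.571, 3.116]
ft_force: [-0.6, 0.1, 1.0]
gripper_width: 0.001
t 6.77 pos [567.4 -26.8 158.6] q [-0.24  0.53  1.64 -0.    0.97  2.62] F [-0.6  0.1  1. ] w 0.001
toolx [-0.  0. -1.] tooly [-0.961 -0.276  0.   ] yaw_y -164.0
clamp xy 95.1550232980937 0.8155724490378964
```

View pics/z6.png

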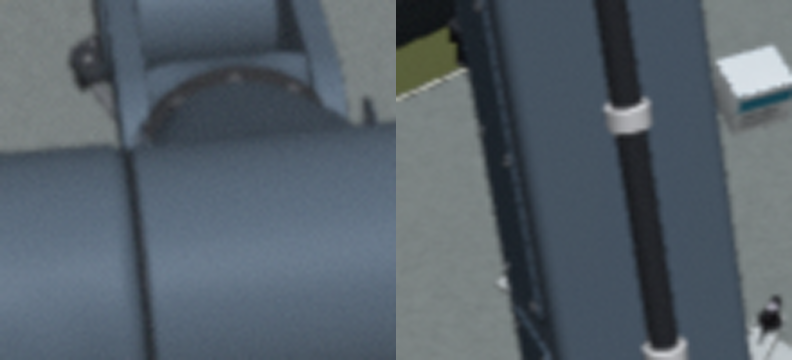

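The arm hides the clamp in both fixed views, so I'll push the lever along its arc and watch the forces.

```bash
python3 -m crank '[-0.22,0.77,0,0,0,0.03,-0.22,0.77,-0.05,0,0,0.03,-0.28,0.96,-0.2,0,0,0.03,-0.28,0.96,-0.35,0,0,0.03]'; python3 -m crank '[-0.25,0.86,-0.5,0,0,0,-0.22,0.77,-0.65,0,0,0,-0.19,0.67,-0.85,0,0,0,-0.14,0.48,-0.85,0,0,0]';  python3 -m crank '[-0.11,0.38,-0.7,0,0,0,-0.06,0.19,-0.7,0,0,0,0,0,0,0,0,0,0,0,0,0,0,0]'; python3 -c "from h import *;st()"
```

```text
t: 7.2
position: [558.5, 8.4, 153.7]
eef_rot: [-2.269, 1.566, -0.296]
ft_force: [2.4, -2.0, 0.5]
gripper_width: 0.004
t: 7.53
position: [548.7, 37.1, 123.3]
eef_rot: [-0.179, 1.57, 1.792]
ft_force: [0.7, -1.7, 2.2]
gripper_width: 0.003
t: 7.87
position: [546.7, 41.9, 110.7]
eef_rot: [0.91, 1.569, 2.881]
ft_force: [-1.4, -0.9, 12.2]
gripper_width: 0.002
t 7.87 pos [546.7  41.9 110.7] q [-0.13  0.59  1.72  0.    0.83  2.61] F [-1.4 -0.9 12.2] w 0.002
toolx [-0.002  0.    -1.   ] tooly [-0.921 -0.389  0.001] yaw_y -157.1
```

```bash
python3 -m crank '[0,0,-0.2,0,0,0,0,0,-0.1,0,0,0,0,0,0,0,0,0,0,0,0,0,0,0,0,0,0,0,0,0]'; python3 -c "from h import *;st()"
```

```text
t: 8.28
position: [546.8, 41.9, 110.3]
eef_rot: [0.178, 1.57, 2.148]
ft_force: [-6.1, -0.0, 29.2]
gripper_width: 0.007
t 8.28 pos [546.8  41.9 110.3] q [-0.13  0.59  1.73  0.    0.83  2.61] F [-6.1 -0.  29.2] w 0.007
toolx [-0.  0. -1.] tooly [-0.921 -0.389  0.   ] yaw_y -157.1
```

```bash
python3 -m crank '[0,0,1,0,0,0,0,0,3,0,0,0,0,0,3,0,0,0,-0.3,1,3,0,0,0,-0.3,1,3,0,0,0,-0.3,1,1,0,0,0,-0.3,1,0,0,0,0,0,0,0,0,0,0]';python3 -m crank '[0,0,0,0,0,0,0,0,0,0,0,0]'
python3 - <<'E'
from h import *
import pickle
st();c=cap('wrist','w5.png');pickle.dump(c,open('w5.pkl','wb'))
cv2.imwrite('pics/z7.png',cv2.resize((255*(c['color'][40:300,120:440]/255.)**.6).astype('uint8'),None,fx=2.3,fy=2.3,interpolation=cv2.INTER_CUBIC))
import h;h.O=np.array([594.5,-118])
print([((proj(c,W(x,0,z))-[120,40])*2.3).round() for x,z in((0,89),(31,87),(115,100),(193,107),(192,113))])
E
```

```text
t: 8.95
position: [533.4, 83.5, 245.8]
eef_rot: [0.798, 1.567, 2.77]
ft_force: [-0.5, -0.6, -0.6]
gripper_width: 0.007
t: 9.12
position: [534.0, 81.5, 244.7]
eef_rot: [1.17, 1.566, 3.141]
ft_force: [0.1, -1.1, -0.7]
gripper_width: 0.005
t 9.12 pos [534.   81.5 244.7] q [-0.06  0.39  1.62 -0.    1.14  2.69] F [ 0.1 -1.1 -0.7] w 0.005
toolx [-0.005  0.    -1.   ] tooly [-0.921 -0.389  0.004] yaw_y -157.1
[array([ 417., -125.]), array([407., -46.]), array([384., 149.]), array([363., 326.]), array([363., 326.])]
```

View pics/z7.png

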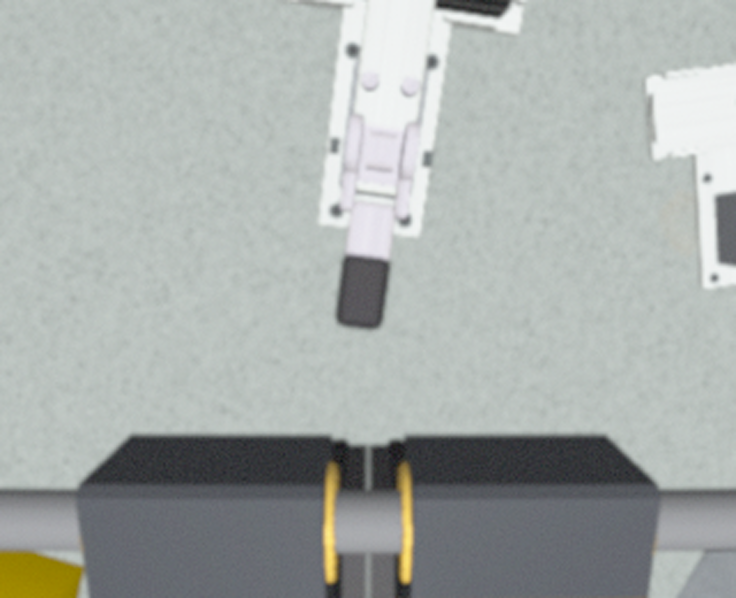

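The lever is fully over, with its end at (360,326) against a predicted 326 at the stop. One last look at the nut and adapter.

```bash
python3 -m crank '[0.83,-2.88,0,0,0,0,0.83,-2.88,0,0,0,0,0.83,-2.88,0,0,0,0,0.83,-2.88,0,0,0,0,0.83,-2.88,0,0,0,0,0,0,0,0,0,0,0,0,0,0,0,0,0,0,0,0,0,0]'
python3 - <<'E'
from h import *
st();c=cap('wrist','w6.png')
cv2.imwrite('pics/z8.png',cv2.resize((255*(c['color'][40:300,120:440]/255.)**.6).astype('uint8'),None,fx=2.3,fy=2.3,interpolation=cv2.INTER_CUBIC))
E
```

```text
t: 9.83
position: [576.0, -62.4, 245.8]
eef_rot: [0.707, 1.568, 2.676]
ft_force: [-1.1, -0.4, 0.4]
gripper_width: 0.003
t 9.83 pos [576.  -62.4 245.8] q [-0.3   0.44  1.52  0.    1.18  2.44] F [-1.1 -0.4  0.4] w 0.003
toolx [-0.003  0.001 -1.   ] tooly [-0.922 -0.388  0.002] yaw_y -157.2
```

View pics/z8.png

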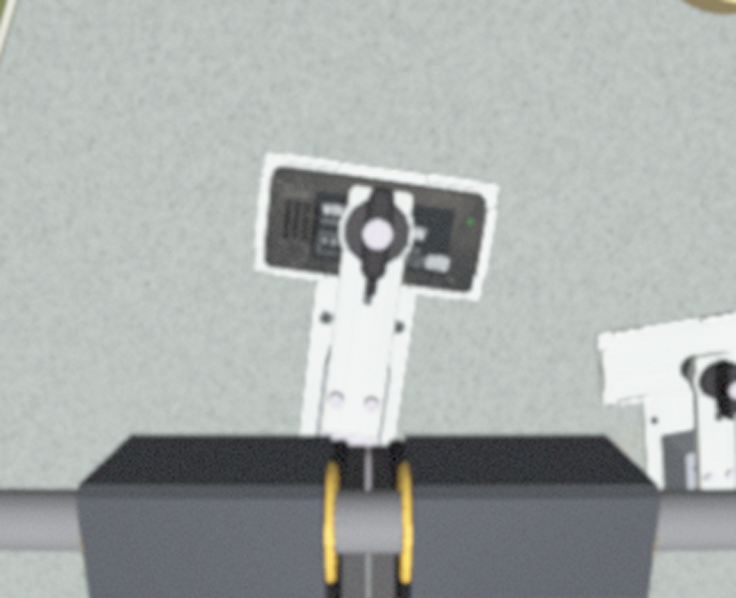

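The pointer still meets the tab at (371,295), the adapter sits square in its cradle, and the arm is clear, so I'm handing in.

```bash
python3 -c "from cell import arm;print(arm.finish_job())"
```

```text
the job is handed in; nothing more can be done
None
```

The adapter is clamped down and the job is handed in, at about 10 s of robot time.

- **Nut:** I gripped it and turned it about 1.15 rad clockwise while the lever still stood up. The pointer met the index tab in the close-up before I closed the lever and again after.
- **Lever:** I pushed it over with closed fingers until it stopped. The last press read 29 N with almost no further travel. In the picture its end was where the fully closed position should be.
- **Adapter and surroundings:** The adapter looked square in its cradle, and the gripper was clear at hand-in. I never came near the bystanders, but did not measure their positions afterwards.

**Not measured:** the pad force can't be sensed directly. I inferred it from the nut being at about 0 and the lever being fully down. The first position estimate of the nut axis was about 3 mm off from the close view, and I corrected for that before gripping. The wide-camera check just before the push was blocked by the arm, so I pushed by geometry and force readings.

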